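Shut the print light box and bring its outrigger foot to the bench

ROBOT

A 7-joint arm with a two-finger parallel gripper is mounted at the origin on a cart in front of the work surface, level with it; the furniture and walls round the work are solid. World frame = base frame: x ahead of the robot, y to its left, z up, the work surface at z = 0. Lengths are in mm, angles in rad, forces in N, time in s.
With the tool pointing down it reaches from about 400 to 850 mm from the base axis. Payload 6.9 kg.
Tool frame: the origin (TCP) lies at the very end of the fingers, on their centre line; the grasp point (between the pads) lies 19 mm behind it (ctrl.tcp_to_grasp is the distance from the TCP to the grasp point, in mm); z points along the fingers, y is the line along which they close (so a half turn about z gives the same grasp; the last joint's range is limited). The gripper opens to 85 mm and grips with 20 to 120 N. Pads are 22 mm wide; open, the fingers measure 114 mm over their backs; the gripper's body (76 mm by 85 mm) begins 54 mm behind the grasp point. The pads swing forward as they close: fully open they stand 13 mm farther back than shut.
Start: joints at [1.385, 0.507, -0.238, 1.5, 0.126, 1.149, -0.155], TCP at [179.768, -598.577, 231.275] pointing down, gripper open.
Joint ranges: [-3.08, 3.08], [-0.24, 2.05], [-1.43, 1.35], [0, 2.5], [-1.52, 4.66], [0.17, 1.96], [-2.89, 2.89]. Speed limits (rad/s): [2.39, 2.39, 3.14, 3.14, 3.14, 3.14, 3.14].

INTERFACE

Orientations are given as a unit quaternion [x, y, z, w].
In Python, from bench import ctrl gives the robot as it stands.
- The arm moves only by the tool shift_gripper, called after "Call:" by a JSON object that holds its "name" and its "arguments". Schema: {"type":"object","properties":{"offsets":{"type":"array","items":{"type":"array","items":{"type":"number"},"minItems":7,"maxItems":7},"minItems":1,"maxItems":12},"clamp_n":{"type":"number"},"only":{"type":"string"},"quiet":{"type":"boolean"},"lines":{"type":"string"}},"required":["offsets"],"additionalProperties":false}. offsets is a list of rows, 1 to 12 of them, each of 7 numbers: a rotation vector rx, ry, rz in units of 0.05 rad, then dx, dy, dz in units of 5 mm, then the opening from 0.0 (shut) to 1.0 (fully open); each row shifts and turns the commanded pose from where the row before left it, along the tool's axes as they then stand; what a row does not reach is not made up. A row lasts 1/10 s, in which the tool goes at most 50 mm and 0.15 rad, less where a joint would pass 70% of its speed; a pose out of reach is approached as far as the arm can. The fingers move at their own pace and stop on an object; clamp_n is the grip in N (left out, the last holds). Time passes only in rows, so rows that do not move let the fingers close. The tool returns the time, the measured TCP pose, the force, the opening and the grip force at its end. only (a regular expression) keeps the lines of the reply that match it, lines (a string "A,B") keeps lines A to B, and quiet returns only ok. Input that does not fit is refused with a message, and nothing moves.
- ctrl.read_state(): the state, without advancing time (a new reading comes with each control period).
- ctrl.read_camera(name): name is "side" or "top" or "wrist"; returns a dict with "img" (420x560x3 uint8, blue, green, red), "intrinsics" (3x3 intrinsics, pixels), "R" (3x3) and "t" (3): a world point X has camera coordinates R X + t. Camera axes: x right, y down, z forward; pixel columns grow to the right and rows downward; lengths in mm; the calibration is good to about 2 mm. The wrist camera is an equidistant fisheye: a pixel r from the principal point sees the ray r / f radians off the axis. A picture is of the moment at which its call begins. There is no depth.
- ctrl.finish_job(): hands the job in; it is judged then, once.
The state is a dict: "time": time; "joint_pos": joint angles; "joint_vel": joint speeds; "tau": joint torques, N m; "ee_pos": TCP position; "tool_rot": TCP orientation; "force": force on the tool from outside, world axes, zero at the start; "wrist_torque": the same for the moment, N m; "finger_gap": opening from 0.0 (shut) to 1.0 (fully open); "grip_force": force on a finger pad.
Only numpy, scipy, OpenCV 4.12 (cv2) and the standard library are available. Lean on these libraries where they do the work, as an engineer would, in place of code of your own. Each camera call takes 0.05 s, during which the arm holds its last target. There are 200 camera calls.

TASK

The fingerprint light box stands unlevel: lower its open lid gently until it is fully closed, and turn the red wing knob of its slanted outrigger clockwise until the rubber foot just touches the bench and bears lightly on it, without screwing it hard down. Leave the bottle, vial and jar standing round it where they are.

Things in the scene. Friction and masses are not known exactly. Their poses are not given: they have to be found in the camera images.
- case: Grey light box, fixed, 130 (x) x 200 (y) x 50 mm high. Origin: centre of its footprint at bench height; x from front to hinge side (away from the robot, up to its yaw), y to the outrigger side, z up. The outrigger's screw axis leans 25 degrees from vertical: its upper end leans inward over the case (60 degrees from case +x towards -y), the foot goes out to the left front.
- barrel (a point): Centre of the fixed aluminium barrel (28 mm thick, 34 mm long) the slanted screw runs through, at case x -10, y 160, z 45 mm, on an arm from the case's +y side. Axes as the case.
- lid_hinge (a point): Point on the lid's hinge line, at case x 68, y 0, z 50 mm; the hinge line runs along case y. Axes as the case.
- lid (a joint): Opening of the blue lid, rad: 0 closed (level, its top 58 mm above the bench), 1.57 upright, stop at 1.9; starts at 1.0 to 1.7. Plate 138 mm from hinge to free edge, 204 wide, 7 thick, a black tab (50 wide, 10 further out) in mid free edge. The stiff hinge (0.22 N m friction) holds it wherever it is left; 2 to 4 N at the free edge moves it.
- lid_front (a point): Middle of the lid's free edge, on its outer (upper) face, 138 mm from the hinge. Axes of the lid: z is the normal of the outer face, -x points from hinge to free edge, y along the edge.
- knob_grip (a point): Centre of the red wing knob atop the slanted screw: bar 44 mm long, 14 thick, 22 high along the axis, one end white. x along the bar to the white end, y across it, z up the screw axis. 81 mm from the barrel's centre along the axis when joint foot_knob is 0, and goes down with the screw; below it only the 14 mm shaft, free for 30 mm or more.
- foot_knob (a joint): Turn of the knob, rad, 0 to 5.2; grows clockwise seen from above (about -z); each rad drives knob and foot 2.5 mm down the axis. The sole meets the bench at 4.0, then its rubber gives 4 N per mm (10 N per rad). At 4.4 the white end points about to the case's front (-x) and the foot bears lightly. Starts 1.4 to 3.2 short of 4.0. Friction 0.08 N m; stays where left.
- foot_sole (a point): Centre of the underside of the foot; its height is the gap to the bench (0 when touching).
- foot_pad: The black round rubber foot (30 mm across, horizontal, 7 mm high) at the lower end of the slanted screw; its origin is the centre of its underside.
- powder_bottle: Tall black bottle, loose, 40 mm across, 182 mm high, standing on the bench behind or beside the case; origin centre of its underside.
- vial: Small white vial with red cap, loose, 27 mm across, 62 mm high; origin centre of its underside.
- powder_jar: White jar with black cap, loose, 56 mm across, 62 mm high; origin centre of its underside.

How it is judged (in metres and radians):
At the end, for the whole second after the job is handed in: The lid is closed to within 0.04 rad; the foot's sole rests on the bench with 0.3 to 9 N (knob between 3.95 and 4.85 rad), the knob at rest (value of joint lid below 0.04 rad and contact force between foot_pad and anything else between 0.3 and 9 N and height (world z) of foot_sole below 0.0015 m and value of joint foot_knob between 3.95 and 4.85 rad and velocity of joint foot_knob between -0.05 and 0.05 rad/s); the robot touches nothing.
It fails at once if the black powder bottle was knocked over or pushed more than 25 mm (distance of powder_bottle from where it was at the start of the episode above 0.025 m or angle between powder_bottle's own z axis and vertical above 0.35 rad).
It fails at once if the red-capped vial was knocked over or pushed more than 25 mm (distance of vial from where it was at the start of the episode above 0.025 m or angle between vial's own z axis and vertical above 0.35 rad).
It fails at once if the white powder jar was knocked over or pushed more than 25 mm (distance of powder_jar from where it was at the start of the episode above 0.025 m or angle between powder_jar's own z axis and vertical above 0.35 rad).
It fails at once if the lid was slammed: it closed faster than 2.5 rad/s (velocity of joint lid below -2.5 rad/s).
It also fails if it takes over 64 s, if anything falls off the work surface, if the arm or the gripper's body presses on something with over 40 N, if the wrist force passes 120 N, or if a joint passes its speed limit or range.

## Working session

There is one attempt and no reset: what is moved stays moved. The work goes in short steps, Python scripts to look and compute and a tool call to move; the robot and the scene stay as the last step left them, time stands still between calls to the robot, and variables do not carry over. Pictures are saved under pics/ and viewed, at most 10 in all, crops included, and the job is handed in when it is done.

```bash
ls; mkdir -p pics
```

Run:
```python
from bench import ctrl
import cv2
s=ctrl.read_state();print(s['time'],s['ee_pos'],s['tool_rot'],s['finger_gap'],ctrl.tcp_to_grasp)
for n in("side","top"):
    c=ctrl.read_camera(n);cv2.imwrite(f"pics/{n}0.png",c["img"]);print(n,c["intrinsics"],c["R"],c["t"])
```

```text
bench.py
pics
0.0 [ 179.56870192 -598.12934799  230.44244934] [ 9.89373571e-01  1.45393161e-01 -1.55396335e-04 -8.61496523e-04] 0.9976273818398473 18.700000000000003
side [[448.2406995    0.         288.0675809 ]
 [  0.         448.2406995  211.23332873]
 [  0.           0.           1.        ]] [[-0.98436415 -0.17613502  0.00191481]
 [-0.09950847  0.54708654 -0.83114041]
 [ 0.14534537 -0.81833537 -0.55605931]] [593.2540923  126.6266973  947.12866556]
top [[404.23760155   0.         280.89958498]
 [  0.         404.23760155 208.9809945 ]
 [  0.           0.           1.        ]] [[-0.00906804 -0.99987451  0.01298951]
 [-0.98990887  0.00713908 -0.14152551]
 [ 0.14141501 -0.01414179 -0.98984938]] [ 31.29614643 609.30864785 960.87960713]
```
View pics/side0.png

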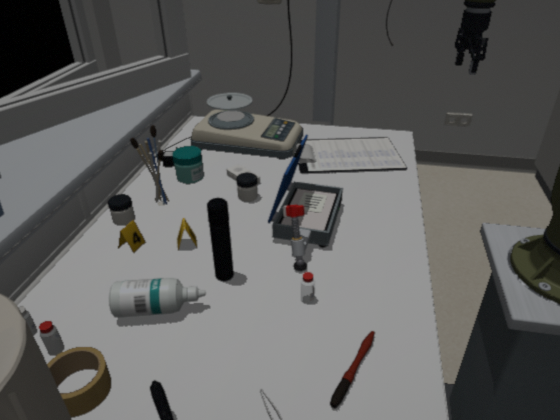

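View pics/top0.png

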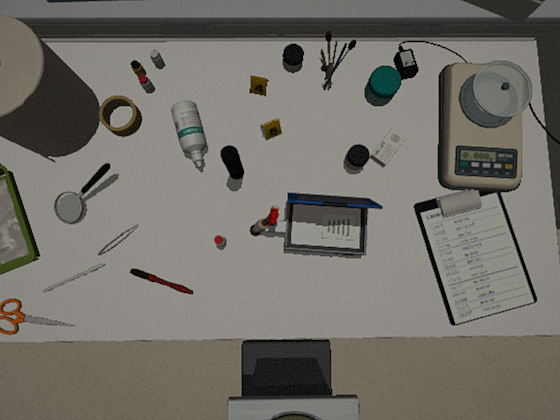

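Side view: case at (310,212), open blue lid at (290,180), knob at (295,211), foot at (300,266), vial at (307,287), bottle at (220,240) and jar at (247,187). Top view: case at (325,225), knob at (273,214), foot at (257,229), vial at (220,241), bottle at (232,162) and jar at (357,156). Next I'll zoom in.

Create h.py:
```python
import numpy as np, cv2
from bench import ctrl
from scipy.spatial.transform import Rotation as Ro
def ray(c,p):
    d=c["R"].T@np.linalg.inv(c["intrinsics"])@np.array([p[0],p[1],1.]); return -c["R"].T@c["t"],d/np.linalg.norm(d)
def onz(c,p,z):
    o,d=ray(c,p); return o+d*(z-o[2])/d[2]
def tri(c1,p1,c2,p2):
    o1,d1=ray(c1,p1);o2,d2=ray(c2,p2)
    s=np.linalg.lstsq(np.c_[d1,-d2],o2-o1,rcond=None)[0]
    a,b=o1+s[0]*d1,o2+s[1]*d2; return (a+b)/2,np.linalg.norm(a-b)
def proj(c,X):
    q=c["intrinsics"]@(c["R"]@np.asarray(X,float)+c["t"]); return q[:2]/q[2]
def redblobs(img,box):
    x0,y0,x1,y1=box; h=cv2.cvtColor(img,cv2.COLOR_BGR2HSV)
    m=(((h[...,0]<8)|(h[...,0]>172))&(h[...,1]>150)&(h[...,2]>70)).astype(np.uint8)
    k=np.zeros_like(m);k[y0:y1,x0:x1]=m[y0:y1,x0:x1]
    n,l,s,ce=cv2.connectedComponentsWithStats(k); return [(s[i,4],s[i,:4],ce[i].round(1)) for i in range(1,n) if s[i,4]>8]
```

Run:
```python
from h import *
T=cv2.imread("pics/top0.png");S=cv2.imread("pics/side0.png")
a=cv2.resize(T[180:270,200:390],None,fx=4,fy=4,interpolation=cv2.INTER_CUBIC)
b=cv2.resize(S[130:310,200:360],None,fx=3.33,fy=3.33,interpolation=cv2.INTER_CUBIC)
cv2.imwrite("pics/ta.png",a);cv2.imwrite("pics/sa.png",b)
print(redblobs(T,(190,180,300,270)));print(redblobs(S,(260,180,330,310)))
```

```text
[(np.int32(101), array([269, 208,   9,  16], dtype=int32), array([273.4, 216. ])), (np.int32(52), array([215, 236,   8,   8], dtype=int32), array([218.4, 239.4]))]
[(np.int32(185), array([286, 205,  18,  12], dtype=int32), array([294.2, 210.2])), (np.int32(53), array([303, 273,  10,   7], dtype=int32), array([307.6, 275.9]))]
```

View pics/ta.png

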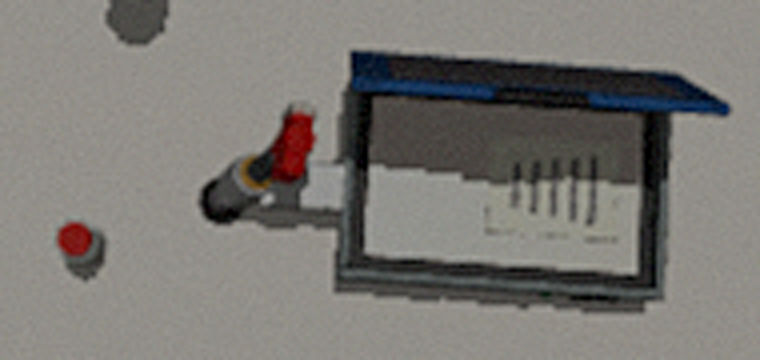

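View pics/sa.png

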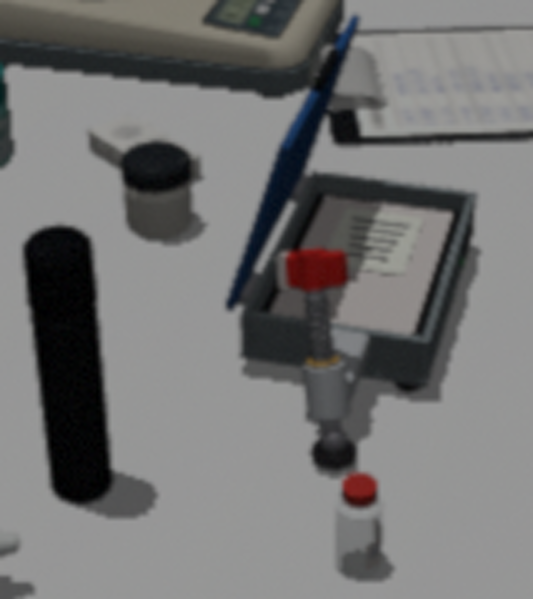

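Crops: in the top view the knob's white end, crop (300,108), points away from the robot, and the lid tab is at (545,97). The front rim corners are at (337,268) and (661,296). In the side view the tab is at (328,68), the far lid corner at (355,18) and the hinge near end at (235,303).

Run:
```python
from h import *
np.set_printoptions(precision=1,suppress=True)
T=ctrl.read_camera("top");S=ctrl.read_camera("side")
t=lambda x,y:(x/4+200-.4,y/4+180-.4); s=lambda x,y:(x/3.33+200-.35,y/3.33+130-.35)
print("cams",-T["R"].T@T["t"],-S["R"].T@S["t"])
fl,fr=onz(T,t(337,266),50),onz(T,t(663,290),50)
print("rim front L,R",fl,fr,np.linalg.norm(fl-fr))
print("side: rim near-left rear, near front, far front",[onz(S,s(*p),50) for p in((244,318),(435,347),(474,194))])
print("tri near front",tri(T,t(337,266),S,s(435,347)),"far front",tri(T,t(663,290),S,s(474,194)))
y=fl-fr;yaw=np.arctan2(y[1],y[0])-np.pi/2;print("yaw",yaw)
print("tab",tri(T,t(545,97),S,s(328,68)),"farcorner",tri(T,t(728,108),S,s(355,18)))
print("knob",tri(T,t(294,146),S,s(312,268)),"white",tri(T,t(301,106),S,s(284,268)))
print("vial cap",tri(T,t(75,238),S,s(360,485)))
print("foot",onz(T,t(215,205),5),onz(S,s(333,455),5))
print("bottle top",tri(T,(228,150),S,(217.5,205)),"base",onz(S,s(82,490),0))
print("jar",onz(T,(357,152),62),onz(S,s(157,165),62))
X=np.array([np.cos(yaw),np.sin(yaw),0]);Y=np.array([-np.sin(yaw),np.cos(yaw),0])
o=(fl+fr)/2+65*X;o[2]=0;print("case origin",o)
for n,p in dict(knob=(6.4,131.6,115),barrel=(-10,160,45),hinge=(68,0,50),rearnear=(65,100,50),frontnear=(-65,100,50)).items():
    w=o+p[0]*X+p[1]*Y+np.array([0,0,p[2]]);print(n,w,(proj(T,w)-(200,180))*4,(proj(S,w)-(200,130))*3.33)
```

```text
cams [ 467.6   40.5 1037. ] [458.9 810.3 630.8]
rim front L,R [517.2  20.1  50. ] [ 501.  -178.3   50. ] 199.08547145879277
side: rim near-left rear, near front, far front [array([634.1,  16.5,  50. ]), array([505.2,  26. ,  50. ]), array([ 495.3, -173.2,   50. ])]
tri near front (array([511.5,  19.9,  45.6]), np.float64(11.888107017089775)) far front (array([ 498.3, -179.2,   46.5]), np.float64(5.579068410125319))
yaw -0.08168222633089894
tab (array([597.6, -88.9, 187.2]), np.float64(3.1028118104843685)) farcorner (array([ 592.8, -188.4,  179.9]), np.float64(1.69677279713606))
knob (array([583.3,  45.5, 115.1]), np.float64(0.7693775450645404)) white (array([604.5,  41.1, 110.3]), np.float64(4.561771879992096))
vial cap (array([534. , 178. ,  60.3]), np.float64(1.6262380994161376))
foot [559.   96.7   5. ] [561.3  91.7   5. ]
bottle top (array([716.7, 142.1, 175.7]), np.float64(10.545159152428363)) base [711.  146.6   0. ]
jar [ 749.  -164.4   62. ] [ 737.2 -152.7   62. ]
case origin [573.9 -84.4   0. ]
knob [591.   46.2 115. ] [291.  130.4] [299.  266.5]
barrel [577.   75.8  45. ] [243.8 168.4] [312.3 386.4]
hinge [641.7 -90.   50. ] [510.7  61.8] [262.5 232. ]
rearnear [646.8   9.9  50. ] [349.7  54.7] [226.3 309.3]
frontnear [517.3  20.5  50. ] [334.7 264.3] [416.3 338.9]
```

Lid is at about 1.3 rad, the case origin is around (566,-83), and its yaw is about -0.07. Measured knob height is 115 mm, as expected. I'll move behind the lid with closed fingers.

The rows are not in the units I measure in: shifts go in units of 5 mm and turns go in units of 0.05 rad. I convert before sending: -34 mm is -6.8, 27 mm is 5.4, 0.12 rad is 2.4.

Call:
{"name": "shift_gripper", "arguments": {"offsets": [[0,0,2.4,0,0,-2.4,0],[0,0,2.4,0,0,-2.4,0],[0,0,2.4,0,0,-2.4,0],[0,0,0,5.4,-6.8,0,0],[0,0,0,5.4,-6.8,0,0],[0,0,0,5.4,-6.8,0,0],[0,0,0,5.4,-6.8,0,0],[0,0,0,5.4,-6.8,0,0],[0,0,0,5.4,-6.8,0,0],[0,0,0,5.4,-6.8,0,0],[0,0,0,5.4,-6.8,0,0],[0,0,0,5.4,-6.8,0,0]], "clamp_n": 40}}

```text
time: 1.4
ee_pos: [443.9, -308.4, 267.3]
tool_rot: [0.999, -0.034, -0.0, 0.0]
force: [0.4, -0.6, 0.0]
finger_gap: -0.001
grip_force: 0.0
```

Call:
{"name": "shift_gripper", "arguments": {"offsets": [[0,0,0,5.6,-6.6,0,0],[0,0,0,5.6,-6.6,0,0],[0,0,0,5.6,-6.6,0,0],[0,0,0,5.6,-6.6,0,0],[0,0,0,5.6,-6.6,0,0],[0,0,0,5.6,-6.6,0,0],[0,0,0,5.6,-6.6,0,0],[0,0,0,0,0,0,0],[0,0,0,0,0,0,0]]}}

```text
time: 2.3
ee_pos: [654.5, -91.5, 266.4]
tool_rot: [0.999, -0.033, -0.001, -0.0]
force: [-0.2, -1.3, 0.8]
finger_gap: 0.0
grip_force: 0.0
```

Run:
```python
from h import *
print(ctrl.read_state()['joint_pos'])
S=ctrl.read_camera("side");cv2.imwrite("pics/s1.png",cv2.resize(S["img"][60:320,180:380],None,fx=2.3,fy=2.3,interpolation=cv2.INTER_CUBIC))
```

```text
[ 0.2668886   0.5485944  -0.29511831  1.33364185  0.15843133  1.28365082
 -1.66882613]
```

View pics/s1.png

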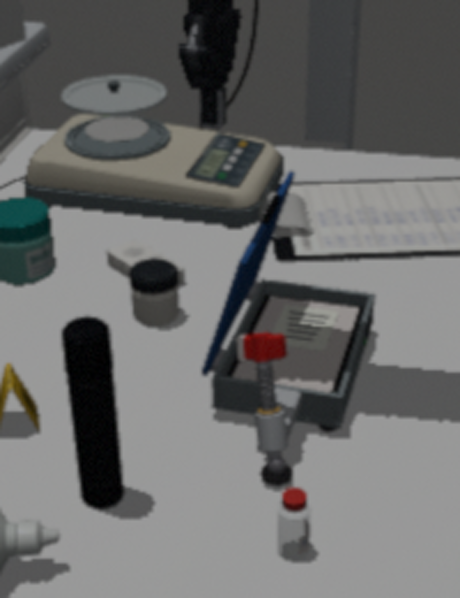

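The picture shows the fingertip at (212,125), above and behind the lid. Descend, then pull slowly towards the robot until contact.

In the tool's units: -8 mm is -1.6, -6 mm is -1.2.

Call:
{"name": "shift_gripper", "arguments": {"offsets": [[0,0,0,0,0,6.8,0],[0,0,0,0,0,6.8,0],[0,0,0,0,0,6.4,0],[0,0,0,-1.6,0,0,0],[0,0,0,-1.6,0,0,0],[0,0,0,-1.2,0,0,0],[0,0,0,-1,0,0,0],[0,0,0,-1,0,0,0],[0,0,0,0,0,0,0]]}}

```text
time: 3.25
ee_pos: [622.1, -90.6, 168.3]
tool_rot: [0.999, -0.034, 0.001, 0.0]
force: [-0.1, -0.0, -0.0]
finger_gap: -0.004
grip_force: 0.0
```

In the tool's units: -11 mm is -2.2, -10 mm is -2.

Call:
{"name": "shift_gripper", "arguments": {"offsets": [[0,0,0,-2.2,0,1,0],[0,0,0,-2.2,0,1,0],[0,0,0,-2,0,1.2,0],[0,0,0,-2,0,1.2,0],[0,0,0,-1.8,0,1.4,0],[0,0,0,-1.8,0,1.6,0],[0,0,0,0,0,0,0]]}}

```text
time: 3.95
ee_pos: [561.7, -86.4, 129.9]
tool_rot: [0.999, -0.034, -0.001, 0.0]
force: [0.0, -0.4, -0.1]
finger_gap: 0.001
grip_force: 0.0
```

Run:
```python
from h import *
S=ctrl.read_camera("side");cv2.imwrite("pics/s2.png",cv2.resize(S["img"][60:320,180:380],None,fx=2.3,fy=2.3,interpolation=cv2.INTER_CUBIC))
```

```text
(no output)
```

View pics/s2.png

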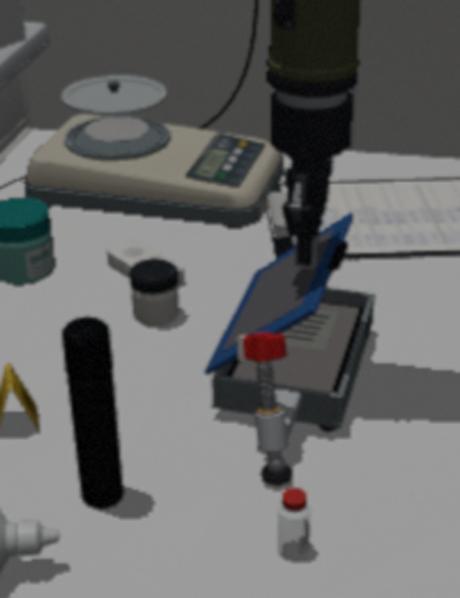

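The lid is following: the fingertip is on its outer face at (305,262) and it is now at about 0.7 rad. Continue.

In the tool's units: 10 mm is 2, 9 mm is 1.8.

Call:
{"name": "shift_gripper", "arguments": {"offsets": [[0,0,0,-1.4,0,1.8,0],[0,0,0,-1.4,0,1.8,0],[0,0,0,-1,0,2,0],[0,0,0,-0.8,0,2,0],[0,0,0,-0.6,0,2,0],[0,0,0,-0.4,0,1.8,0],[0,0,0,-0.2,0,1.2,0],[0,0,0,0,0,0.6,0],[0,0,0,0,0,0.4,0],[0,0,0,0,0,0.2,0],[0,0,0,0,0,0,0]]}}

```text
time: 5.1
ee_pos: [534.0, -84.5, 61.4]
tool_rot: [0.999, -0.034, 0.0, -0.0]
force: [0.2, -0.1, -0.9]
finger_gap: 0.003
grip_force: 0.0
```

In the tool's units: 1 mm is 0.2.

Call:
{"name": "shift_gripper", "arguments": {"offsets": [[0,0,0,0,0,0.2,0],[0,0,0,0,0,0.2,0],[0,0,0,0,0,0.2,0],[0,0,0,0,0,0,0]]}}

```text
time: 5.5
ee_pos: [533.7, -84.5, 58.2]
tool_rot: [0.999, -0.034, 0.0, -0.0]
force: [-0.6, 0.4, -0.1]
finger_gap: 0.002
grip_force: 0.0
```

Call:
{"name": "shift_gripper", "arguments": {"offsets": [[0,0,0,0,0,0.2,0],[0,0,0,0,0,0,0]]}}

```text
time: 5.7
ee_pos: [533.8, -84.5, 58.0]
tool_rot: [0.999, -0.034, 0.0, 0.0]
force: [-1.7, 0.5, 8.9]
finger_gap: 0.0
grip_force: 4.3
```

The lid is closed: 9 N at tip height 58. Lift off to the right and measure the lid rectangle and knob.

Call:
{"name": "shift_gripper", "arguments": {"offsets": [[0,0,0,0,0,0.2,0],[0,0,0,0,0,0,0],[0,0,0,0,0,-4,0],[0,0,0,0,0,-8,0],[0,0,0,0,4,-8,0],[0,0,0,0,8,-4,0.5],[0,0,0,0,9,0,1],[0,0,0,0,9,0,1],[0,0,0,0,9,0,1],[0,0,0,0,0,0,1]]}}

```text
time: 6.7
ee_pos: [517.9, -287.4, 175.7]
tool_rot: [0.999, -0.039, -0.001, 0.002]
force: [0.0, 1.3, 0.5]
finger_gap: 0.848
grip_force: 0.0
```

Run:
```python
from h import *
np.set_printoptions(precision=2,suppress=True)
T=ctrl.read_camera("top");S=ctrl.read_camera("side")
a=cv2.resize(T["img"][180:270,210:400],None,fx=4,fy=4,interpolation=cv2.INTER_CUBIC)
b=cv2.resize(S["img"][175:275,230:400],None,fx=4,fy=4,interpolation=cv2.INTER_CUBIC)
m=np.zeros((600,760,3),np.uint8);m[:360]=a;m[360:,:476]=cv2.resize(b,None,fx=.7,fy=.6);cv2.imwrite("pics/m3.png",m)
print(ctrl.read_state()['joint_pos'])
im=T["img"];h=cv2.cvtColor(im,cv2.COLOR_BGR2HSV)
k=((h[...,0]>95)&(h[...,0]<130)&(h[...,1]>110)&(h[...,2]>30)).astype(np.uint8);k[:180]=0;k[270:]=0
cs=max(cv2.findContours(k,0,2)[0],key=cv2.contourArea);r=cv2.minAreaRect(cs);print(r)
P=np.array([onz(T,p,58) for p in cv2.boxPoints(r)]);print(P,[np.linalg.norm(P[i]-P[i-1]) for i in range(4)],P.mean(0))
rt=[x for x in redblobs(T["img"],(240,180,300,270))];rs=[x for x in redblobs(S["img"],(260,180,330,240))];print(rt,rs)
print(tri(T,rt[0][2],S,rs[0][2]))
```

```text
[ 0.64  0.51 -0.28  1.67  0.16  0.98 -1.35]
((326.621826171875, 225.79441833496094), (83.57278442382812, 55.643943786621094), 4.085616588592529)
[[ 506.09   22.5    58.  ]
 [ 641.88   11.42   58.  ]
 [ 625.62 -193.59   58.  ]
 [ 490.07 -178.51   58.  ]] [np.float64(201.642354440304), np.float64(136.2395143795146), np.float64(205.64982355675795), np.float64(136.38812635965576)] [565.91 -84.55  58.  ]
[(np.int32(109), array([268, 209,  11,  15], dtype=int32), array([273.1, 216.2]))] [(np.int32(190), array([286, 205,  18,  12], dtype=int32), array([294.5, 210.3]))]
(array([581.93,  45.38, 115.02]), np.float64(1.4276534813874797))
```

View pics/m3.png

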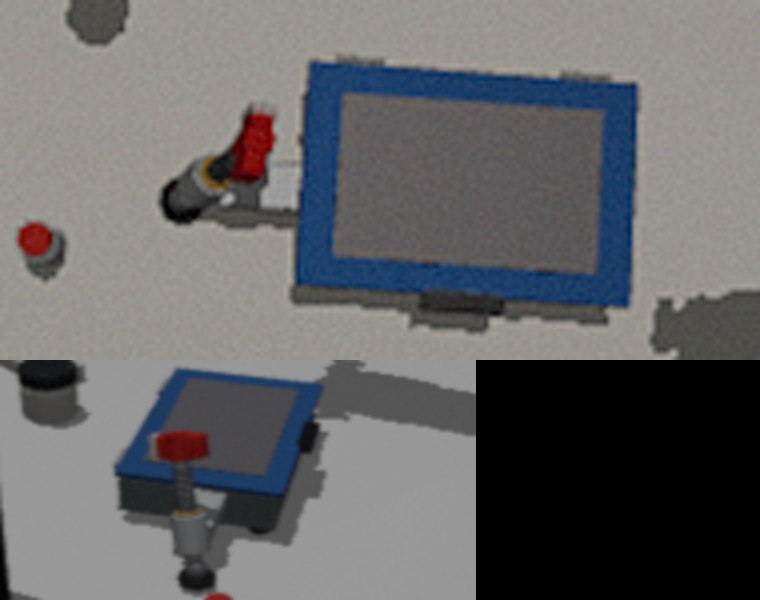

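The lid is flat, with its centre at (566,-85) and yaw -0.079. The bar runs from (264,103) to (247,180) in the upper part of the picture, with its white end up. Now the grasp pose.

Create g.py:
```python
from h import *
np.set_printoptions(precision=3,suppress=True)
yaw=-.079;Rc=Ro.from_euler('z',yaw).as_matrix();o=np.array([567,-84.6,0])
a=np.radians(25);u=Rc@np.array([np.sin(a)*.5,-np.sin(a)*np.sqrt(.75),np.cos(a)])
bar=o+Rc@np.array([-10,160,45]);front=-Rc[:,0];f=front-u*(u@front);f/=np.linalg.norm(f);g=np.cross(u,f)
def knob(q): return bar+u*(81-2.5*q)
def bdir(q): return Ro.from_rotvec(-(q-4.4)*u).apply(f)   # white end direction
def target(q,back):
    x=-bdir(q);z=-u;return np.c_[x,np.cross(z,x),z],knob(q)-19*u+back*u
def delta(q,back):
    s=ctrl.read_state();R=Ro.from_quat(s['tool_rot']).as_matrix();Rt,pt=target(q,back)
    D=R.T@Rt; z=D[:,2]; ax=np.cross([0,0,1],z);n=np.linalg.norm(ax)
    tilt=Ro.from_rotvec(ax/n*np.arctan2(n,z[2])) if n>1e-6 else Ro.identity()
    tw=(tilt.inv()*Ro.from_matrix(D)).as_rotvec()
    print("tilt first (tool)",tilt.as_rotvec(),"then twist",tw,"total",Ro.from_matrix(D).as_rotvec()); print("d in present tool axes",R.T@(pt-s['ee_pos']),"in target axes",Rt.T@(pt-s['ee_pos']),"world",pt,"cur",s['ee_pos'],"joints",s['joint_pos'])
```

Run:
```python
from g import *
T=ctrl.read_camera("top")
def onp(p,P):
    O,d=ray(T,p);return O+d*((P-O)@u)/(d@u)
c=knob(1.4)+u*8
w,r=[onp((x/4+210-.4,y/4+180-.4),c) for x,y in((264,104),(247,180))]
d=w-r;print("len",np.linalg.norm(d),"mid",(w+r)/2,c);ang=np.arctan2(d@g,d@f);print("q=",4.4-ang,4.4-ang-2*np.pi)
print("u",u,knob(1.4)); delta(1.4,60)
```

```text
len 48.174647526073144 mid [584.372  44.466 123.243] [585.199  43.069 122.489]
q= 1.4845932155641104 -4.798592091615475
u [ 0.182 -0.382  0.906] [583.745  46.121 115.239]
tilt first (tool) [ 0.379 -0.214  0.   ] then twist [ 0.     0.    -3.031] total [ 0.353  0.553 -2.962]
d in present tool axes [  49.619 -313.233   23.849] in target axes [-34.2   289.823 126.406] world [591.197  30.479 152.397] cur [ 520.222 -278.637  175.976] joints [ 0.634  0.506 -0.285  1.675  0.164  0.984 -1.348]
```

Call:
{"name": "shift_gripper", "arguments": {"offsets": [[0,0,-3,0,0,-6,0.5],[0,0,-3,0,0,-6,0.5],[0,0,-3,0,0,-6,0.5],[0,0,-3,0,0,0,0.5],[0,0,-3,0,0,0,0.5],[0,0,-3,0,0,0,0.5],[0,0,-3,0,0,0,0.5],[0,0,-3,0,0,0,0.5],[0,0,-3,0,0,0,0.5],[0,0,-3,0,0,0,0.5],[0,0,-3,0,0,0,0.5],[0,0,-3,0,0,0,0.5]], "clamp_n": 40}}

```text
time: 8.05
ee_pos: [520.9, -276.9, 266.5]
tool_rot: [0.644, 0.765, 0.0, -0.0]
force: [0.8, -0.1, -0.4]
finger_gap: 0.499
grip_force: 0.0
```

Call:
{"name": "shift_gripper", "arguments": {"offsets": [[0,0,-3,0,0,0,0.5],[0,0,-3,0,0,0,0.5],[0,0,-3,0,0,0,0.5],[0,0,-3,0,0,0,0.5],[0,0,-3,0,0,0,0.5],[0,0,-3,0,0,0,0.5],[0,0,-3,0,0,0,0.5],[0,0,-3,0,0,0,0.5],[0,0,0,0,0,0,0.5]]}}

```text
time: 8.95
ee_pos: [520.7, -277.4, 266.2]
tool_rot: [0.102, 0.995, 0.0, -0.0]
force: [-0.1, 0.7, 0.4]
finger_gap: 0.501
grip_force: 0.0
```

```bash
python3 -c "
from g import *
delta(1.45,60)"
```

```text
tilt first (tool) [-0.347  0.264  0.   ] then twist [0.    0.    0.024] total [-0.344  0.268  0.024]
d in present tool axes [ -6.402 315.701 114.152] in target axes [-43.209 260.078 207.92 ] world [591.175  30.526 152.284] cur [ 520.725 -277.362  266.214] joints [ 1.07   0.595 -1.085  1.533  0.534  1.339  1.297]
```

In the tool's units: 26 mm is 5.2, -6 mm is -1.2, -0.115 rad is -2.3.

Call:
{"name": "shift_gripper", "arguments": {"offsets": [[-2.32,1.76,0,0,0,0,0.5],[-2.32,1.76,0,0,0,0,0.5],[-2.3,1.76,0.4,0,0,0,0.5],[0,0,0,-1.2,6.4,5.2,0.5],[0,0,0,-1.2,6.4,5.2,0.5],[0,0,0,-1.2,6.4,5.2,0.5],[0,0,0,-1,6.4,5.2,0.5],[0,0,0,-1,6.6,5.2,0.5],[0,0,0,-1,6.6,5.2,0.5],[0,0,0,-1,6.6,5.2,0.5],[0,0,0,-1,6.6,5.2,0.5],[0,0,0,0,0,0,0.5]]}}

```text
time: 10.15
ee_pos: [589.7, 36.9, 152.6]
tool_rot: [0.109, 0.97, 0.185, -0.116]
force: [-1.1, 0.8, 0.5]
finger_gap: 0.499
grip_force: 0.0
```

```bash
python3 -c "
from g import *
delta(1.45,60)"
```

```text
tilt first (tool) [ 0.002 -0.003  0.   ] then twist [0.    0.    0.005] total [ 0.002 -0.003  0.005]
d in present tool axes [-2.513 -5.514 -2.425] in target axes [-2.546 -5.506 -2.406] world [591.175  30.526 152.284] cur [589.745  36.887 152.593] joints [ 0.648  0.854 -1.047  1.53   0.301  1.214  0.985]
```

Well aligned. Correct the offset, descend along the axis, then close.

In the tool's units: 15 mm is 3, 8 mm is 1.6.

Call:
{"name": "shift_gripper", "arguments": {"offsets": [[0,0,0,-0.5,-1.1,-0.48,0.5],[0,0,0,0,0,0,0.5],[0,0,0,0,0,3,0.5],[0,0,0,0,0,3,0.5],[0,0,0,0,0,3,0.5],[0,0,0,0,0,1.6,0.5],[0,0,0,0,0,0.8,0.5],[0,0,0,0,0,0,0.5]]}}

```text
time: 10.95
ee_pos: [582.6, 43.6, 100.8]
tool_rot: [0.113, 0.97, 0.184, -0.113]
force: [0.8, -0.5, -0.3]
finger_gap: 0.496
grip_force: 0.0
```

Run:
```python
from g import *
delta(1.45,0)
W=ctrl.read_camera("wrist");S=ctrl.read_camera("side")
m=np.zeros((420,800,3),np.uint8);m[:,:560]=W["img"];m[:,560:]=cv2.resize(S["img"][170:275,265:325],(240,420),interpolation=cv2.INTER_CUBIC);cv2.imwrite("pics/w4.png",m)
```

```text
tilt first (tool) [ 0.002  0.003 -0.   ] then twist [ 0.     0.    -0.002] total [ 0.002  0.003 -0.002]
d in present tool axes [3.213 7.335 6.787] in target axes [3.182 7.352 6.783] world [580.269  53.418  97.906] cur [582.619  43.602 100.786] joints [ 0.636  0.896 -1.015  1.608  0.341  1.099  0.965]
```

View pics/w4.png

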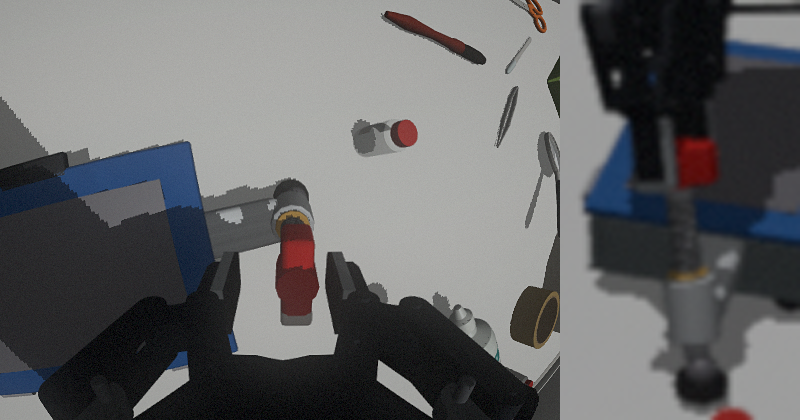

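Wrist view: the bar at (297,265) sits right of the finger mid (283), which matches the computed 7 mm offset. Correct it.

Call:
{"name": "shift_gripper", "arguments": {"offsets": [[0,0,0,0.6,1.4,0,0.5],[0,0,0,0,0,0.6,0.5],[0,0,0,0,0,0.6,0.5],[0,0,0,0,0,0,0.5],[0,0,0,0,0,0,0.5]]}}

```text
time: 11.55
ee_pos: [580.4, 53.4, 98.3]
tool_rot: [0.112, 0.97, 0.184, -0.114]
force: [-0.5, 0.4, -0.9]
finger_gap: 0.499
grip_force: 0.0
```

```bash
python3 -c "
from g import *
delta(1.45,0)"
```

```text
tilt first (tool) [ 0.002  0.002 -0.   ] then twist [ 0.  0. -0.] total [ 0.002  0.002 -0.   ]
d in present tool axes [-0.024 -0.132  0.395] in target axes [-0.025 -0.132  0.395] world [580.269  53.418  97.906] cur [580.351  53.391  98.314] joints [ 0.624  0.895 -1.014  1.62   0.341  1.083  0.952]
```

Call:
{"name": "shift_gripper", "arguments": {"offsets": [[0,0,0,0,0,0,0.3],[0,0,0,0,0,0,0.2],[0,0,0,0,0,0,0],[0,0,0,0,0,0,0],[0,0,0,0,0,0,0],[0,0,0,0,0,0,0]], "clamp_n": 40}}

```text
time: 12.15
ee_pos: [580.3, 52.4, 98.2]
tool_rot: [0.112, 0.97, 0.183, -0.114]
force: [-2.2, -5.2, 1.8]
finger_gap: 0.156
grip_force: 42.7
```

```bash
python3 -c "
from g import *
delta(1.45,0);s=ctrl.read_state();print(s['force'],s['wrist_torque'])"
```

```text
tilt first (tool) [ 0.     0.003 -0.   ] then twist [ 0.     0.    -0.001] total [ 0.     0.003 -0.001]
d in present tool axes [0.091 0.859 0.711] in target axes [0.088 0.859 0.71 ] world [580.269  53.418  97.906] cur [580.259  52.352  98.243] joints [ 0.625  0.894 -1.013  1.62   0.342  1.084  0.952]
[-2.209 -5.162  1.789] [-1.208  0.176  0.318]
```

Gripped (13 mm). Turn clockwise, following the screw down.

In the tool's units: 0.3 mm is 0.06, 0.12 rad is 2.4.

Call:
{"name": "shift_gripper", "arguments": {"offsets": [[0,0,2.4,0,0,0.06,0],[0,0,2.4,0,0,0.06,0],[0,0,2.4,0,0,0.06,0],[0,0,2.4,0,0,0.06,0],[0,0,2.4,0,0,0.06,0],[0,0,2.4,0,0,0.06,0],[0,0,2.4,0,0,0.06,0],[0,0,2.4,0,0,0.06,0],[0,0,0,0,0,0,0]]}}

```text
time: 13.05
ee_pos: [580.0, 53.4, 96.1]
tool_rot: [0.549, 0.808, 0.11, -0.185]
force: [-1.6, -5.3, 2.0]
finger_gap: 0.158
grip_force: 42.7
```

```bash
python3 -c "
from g import *
delta(2.41,0);s=ctrl.read_state();print(s['force'],s['wrist_torque'])"
```

```text
tilt first (tool) [ 0.003  0.002 -0.   ] then twist [ 0.     0.    -0.005] total [ 0.003  0.002 -0.005]
d in present tool axes [0.656 0.224 0.674] in target axes [0.654 0.229 0.675] world [579.832  54.334  95.731] cur [579.961  53.438  96.072] joints [ 0.497  0.794 -0.726  1.625  0.1    1.024  0.219]
[-1.608 -5.319  2.037] [-1.32   0.08   0.175]
```

Call:
{"name": "shift_gripper", "arguments": {"offsets": [[0,0,2.4,0.06,0.04,0.06,0],[0,0,2.4,0,0,0.06,0],[0,0,2.4,0,0,0.06,0],[0,0,2.4,0,0,0.06,0],[0,0,2.4,0,0,0.06,0],[0,0,2.4,0,0,0.06,0],[0,0,2.4,0,0,0.06,0],[0,0,2.4,0,0,0.06,0],[0,0,2.4,0,0,0.06,0],[0,0,2.4,0,0,0.06,0],[0,0,2.4,0,0,0.06,0],[0,0,0,0,0,0,0]]}}

```text
time: 14.25
ee_pos: [579.6, 54.6, 93.0]
tool_rot: [0.929, 0.302, -0.027, -0.214]
force: [-0.2, -6.2, 1.1]
finger_gap: 0.152
grip_force: 42.7
```

```bash
python3 -c "
from g import *
delta(3.73,0);s=ctrl.read_state();print(s['force'],s['wrist_torque'])
S=ctrl.read_camera('side');cv2.imwrite('pics/tmp_s.png',S['img'])"
```

```text
tilt first (tool) [ 0.003 -0.002  0.   ] then twist [-0.     0.    -0.004] total [ 0.003 -0.002 -0.004]
d in present tool axes [ 0.234 -0.865  0.68 ] in target axes [ 0.239 -0.862  0.682] world [579.233  55.593  92.74 ] cur [579.637  54.572  92.981] joints [ 0.283  0.72  -0.331  1.633 -0.203  1.019 -0.81 ]
[-0.182 -6.204  1.081] [-1.612  0.107  0.237]
```

In the tool's units: 0.3 mm is 0.06, -0.4 mm is -0.08, 0.12 rad is 2.4.

Call:
{"name": "shift_gripper", "arguments": {"offsets": [[0,0,2.4,0,-0.08,0.06,0],[0,0,2.4,0,0,0.06,0],[0,0,2.4,0,0,0.06,0],[0,0,2.4,0,0,0.06,0],[0,0,2.4,0,0,0.06,0],[0,0,1.2,0,0,0.03,0],[0,0,0,0,0,0,0],[0,0,0,0,0,0,0]]}}

```text
time: 15.1
ee_pos: [579.3, 55.1, 91.5]
tool_rot: [0.977, -0.014, -0.094, -0.193]
force: [0.4, -7.0, -0.3]
finger_gap: 0.158
grip_force: 42.5
```

Run:
```python
from g import *
delta(4.4,0);s=ctrl.read_state();print(s['force'],s['wrist_torque'])
```

```text
tilt first (tool) [ 0.001 -0.004  0.   ] then twist [ 0.    -0.     0.009] total [ 0.001 -0.004  0.009]
d in present tool axes [-0.323 -0.966  0.752] in target axes [-0.329 -0.961  0.755] world [578.928  56.232  91.222] cur [579.317  55.056  91.481] joints [ 0.171  0.706 -0.14   1.637 -0.336  1.04  -1.339]
[ 0.424 -7.042 -0.251] [-1.722 -0.026  0.271]
```

Release, back off along the axis, and check.

In the tool's units: -45 mm is -9, -40 mm is -8.

Call:
{"name": "shift_gripper", "arguments": {"offsets": [[0,0,0,0,0,0,0.2],[0,0,0,0,0,0,0.4],[0,0,0,0,0,0,0.5],[0,0,0,0,0,0,0.5],[0,0,0,0,0,-2,0.5],[0,0,0,0,0,-5,0.5],[0,0,0,0,0,-7,0.5],[0,0,0,0,0,-8,0.5],[0,0,0,0,0,-9,0.5],[0,0,0,0,0,-9,0.5],[0,0,0,0,0,0,0.5]]}}

```text
time: 16.2
ee_pos: [617.6, -23.0, 279.7]
tool_rot: [0.977, -0.015, -0.089, -0.193]
force: [1.4, -0.6, -0.1]
finger_gap: 0.496
grip_force: 0.0
```

Run:
```python
from g import *
T=ctrl.read_camera("top");S=ctrl.read_camera("side");W=ctrl.read_camera("wrist")
m=np.zeros((600,800,3),np.uint8);m[:400,:400]=cv2.resize(S["img"][185:285,255:355],(400,400),interpolation=cv2.INTER_CUBIC)
m[:400,400:]=cv2.resize(T["img"][180:280,210:310],(400,400),interpolation=cv2.INTER_CUBIC)
m[400:,:267]=cv2.resize(W["img"],(267,200));m[400:,267:534]=cv2.resize(S["img"],(267,200));m[400:,534:]=cv2.resize(T["img"],(266,200))
cv2.imwrite("pics/e5.png",m)
rt=redblobs(T["img"],(240,180,300,270));rs=redblobs(S["img"],(260,180,330,240));print(rt,rs)
if rt and rs: print(tri(T,rt[0][2],S,rs[0][2]),knob(4.4))
```

```text
[(np.int32(113), array([267, 207,  10,  16], dtype=int32), array([271.7, 214.7]))] [(np.int32(184), array([284, 208,  17,  13], dtype=int32), array([291.9, 213.8]))]
(array([586.576,  48.653, 107.821]), np.float64(0.9870206529928313)) [582.382  48.983 108.442]
```

View pics/e5.png

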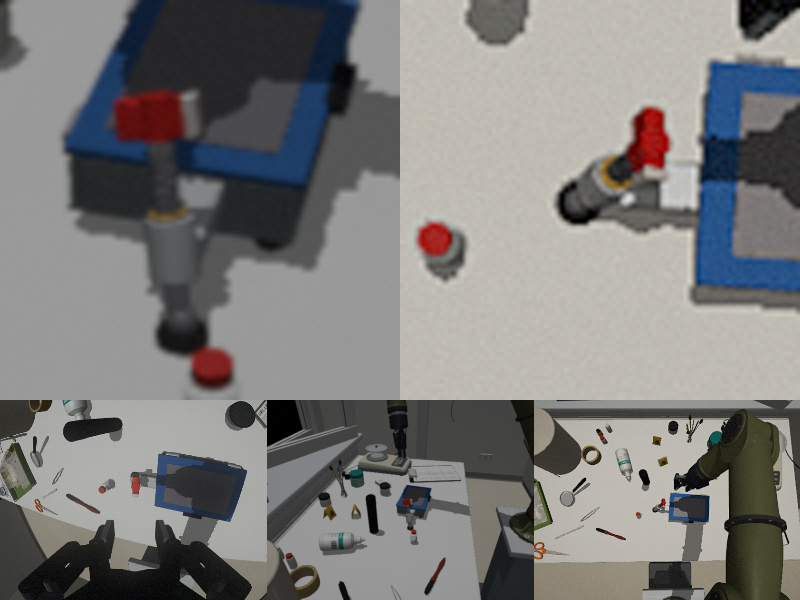

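Lid is flat, the white end points to the front (crop (655,175)), the foot is down, and the neighbours stand undisturbed. Check the bar angle and foot height numerically.

Run:
```python
from g import *
T=ctrl.read_camera("top");S=ctrl.read_camera("side")
def ang(c,P,off,k,w,r):
    O,_=ray(c,(0,0));X=[]
    for p in(w,r):
        _,d=ray(c,(p[0]/4+off[0]-.4,p[1]/4+off[1]-.4));X.append(O+d*((P-O)@u)/(d@u))
    d=X[0]-X[1];print(k,"len",np.linalg.norm(d),"q",4.4-np.arctan2(d@g,d@f))
ang(T,knob(4.4)+8*u,(110,180),"top",(655+0,180),(650,107))
ang(S,knob(4.4),(255,185),"side",(197,115),(118,117))
for q in (4.0,4.4): 
    sole=bar-u*0; 
# lowest row of the black foot, side view: before vs now
for n,I in(("before",cv2.imread("pics/side0.png")),("now",S["img"])):
    h=I[255:275,285:312].max(2)<45;ys,xs=np.nonzero(h);print(n,len(ys),xs.mean()+285,ys.mean()+255,ys.max()+255)
# loose things: pixel change of red vial cap
print(redblobs(S["img"],(280,265,330,310)),redblobs(T["img"],(190,225,240,270)))
```

```text
top len 43.950879919893055 q 4.336489614941409
side len 45.6732832297178 q 4.613010661874633
before 76 299.88157894736844 266.4078947368421 270
now 68 300.0 268.86764705882354 272
[(np.int32(56), array([303, 272,  10,   8], dtype=int32), array([307.4, 275.6]))] [(np.int32(52), array([215, 236,   8,   8], dtype=int32), array([218.4, 239.4]))]
```

Bar angle: tool 4.4, top view 4.34, side view 4.61. All are within the 4.03 to 4.85 window, so I'm handing it in.

```bash
python3 -c "
from bench import ctrl
print(ctrl.finish_job())"
```

```text
the job is handed in; nothing more can be done
None
```

The job is handed in: the lid is fully closed, the knob is turned to about 4.4 rad so the foot should bear lightly on the bench (contact inferred from knob angle, not measured), and the bottle, vial and jar stand where they were; the judge's verdict was not shown.

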